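Drop the lid of the bearing case

ROBOT

A 6-joint arm with a two-finger parallel gripper is mounted at the origin on a cart in front of the work surface, level with it; the furniture and walls round the work are solid. World frame = base frame: x ahead of the robot, y to its left, z up, the work surface at z = 0. Lengths are in mm, angles in rad, forces in N, time in s.
With the tool pointing down it reaches from about 275 to 1000 mm from the base axis. Payload 8.4 kg.
Tool frame: the origin (TCP) lies between the finger pads; the fingertips stand r.finger_overhang ahead of it and the grasp point (between the pads) is the TCP (r.finger_overhang is the distance from the TCP to the fingertips, in mm); z points along the fingers, y is the line along which they close (so a half turn about z gives the same grasp; the last joint's range is limited). The gripper opens to 85 mm and grips with 20 to 120 N. Pads are 22 mm wide; open, the fingers measure 114 mm over their backs; the gripper's body (76 mm by 85 mm) begins 54 mm behind the grasp point. The pads swing forward as they close: fully open they stand 13 mm farther back than shut.
Start: joints at [1.319, 0.353, 1.633, -0, 1.155, -0.002], TCP at [154.505, 605.604, 250.281] pointing down, gripper open.
Joint ranges: [-2.63, 2.63], [-0.92, 2.1], [0.06, 2.66], [-1.3, 4.44], [0, 2.69], [-3.02, 3.02]. Speed limits (rad/s): [2.22, 2.22, 2.79, 3.14, 3.14, 3.14].

INTERFACE

Orientations are given as [roll, pitch, yaw] about the fixed x, y, z axes, in that order (R = Rz(yaw) Ry(pitch) Rx(roll)).
In Python, from rig import r, cams, sign_off gives the robot as it stands.
- The arm moves only by the shell command python3 -m crank 'ROWS' [FORCE]. ROWS is JSON, a list of rows, each a list of 7 numbers: the shift along the tool's x, y, z in m, then the turn, a rotation vector about the tool's x, y, z in rad, then the closure, from 0 (fully open) to 1 (shut). In form: [[dx, dy, dz, ax, ay, az, gripper], ...]. A call has 1 to 5 rows; each row is the pose to reach, as a shift and turn from the pose commanded when the call began, along the tool's axes at that moment; what a row does not reach only later rows make up. A row lasts 1/10 s, in which the tool goes at most 50 mm and 8.59 degrees, less where a joint would pass 70% of its speed; a pose out of reach is approached as far as the arm can. A call with a gripper value outside its range is refused whole. The fingers move at their own pace and stop on an object; FORCE is the grip in N (left out, the last holds). Time passes only in rows, so rows that repeat a pose let the fingers close. It gives the time, the measured TCP pose, the force, the opening and the grip force at its end, in the units of the state.
- r.sense(): the state, without advancing time (a new reading comes with each control period).
- cams.grab_frame(name): name is "side" or "top" or "wrist"; returns a dict with "image" (480x640x3 uint8, red, green, blue), "fx", "fy", "cx", "cy" (pixels), "position" and "orientation" of the camera in the world. Camera axes: x right, y down, z forward; pixel columns grow to the right and rows downward; lengths in mm; the calibration is good to about 2 mm. A picture is of the moment at which its call begins. There is no depth.
- sign_off(): hands the job in; it is judged then, once.
The state is a dict: "clock": time; "qpos": joint angles; "qvel": joint speeds; "joint_efforts": joint torques, N m; "eef_pos": TCP position; "tcp_rot": TCP orientation; "contact_force": force on the tool from outside, world axes, zero at the start; "wrist_torque": the same for the moment, N m; "opening": opening from 0.0 (shut) to 1.0 (fully open); "grasp_force": force on a finger pad.
Only numpy, scipy, OpenCV 4.12 (cv2) and the standard library are available. Lean on these libraries where they do the work, as an engineer would, in place of code of your own. Each camera call takes 0.05 s, during which the arm holds its last target. There are 200 camera calls.

TASK

Close the small steel case that has the ball bearing (the big ring) in it, to keep the dust out: from behind, tip its open lid past upright and let it drop shut under its own weight, without pressing it down. Leave the other case, with the bolts, standing open.

Things in the scene. Friction and masses are not known exactly. Their poses are not given: they have to be found in the camera images.
- bearing_case: the case to close: an open grey sheet-steel box, 110 by 110 mm, 50 mm high, fixed to the bench, with one ball bearing (a ring 80 mm across, 22 mm high) inside. Its place in the row with its twin, a flange and a tape measure varies. Origin: centre of its underside, on the bench; z up; its +x points from its front (latch side) to its back (hinge side), away from the robot give or take 0.5 rad
- bearing_case_edge (a point): middle of the free edge of the bearing case's lid; moves with the lid. At the start about 98 mm along +x and 162 mm up from the case's origin. The lid is a flat plate, 117 mm from hinge to free edge, 117 mm wide, 3 mm thick, with a 10 mm rim on its inner side; open, its plain outer face looks backwards (the case's +x). The hinge line runs along the case's y at x = 57 mm, z = 52 mm
- bearing_case_lid (a joint): angle in rad of the bearing case's lid: 0 shut, 1.57 upright, 1.92 leaning back on its stop, as at the start. It weighs 0.14 to 0.28 kg and turns easily (under 2 N at the free edge): below about 1.45 rad it falls shut by itself, above about 1.75 rad it falls back open
- bolt_case: the twin case, which stays open: same size, frame and lid, but two bolts and a nut lie in it
- bolt_case_lid (a joint): angle in rad of the bolt case's lid, same meaning; 1.92 (open) at the start

How it is judged (in metres and radians):
At the end, for the whole second after the job is handed in: the bearing case's lid lies shut (within 0.06 rad) and the bolt case's lid still leans open (more than 1.7 rad) (value of joint bearing_case_lid below 0.06 rad and value of joint bolt_case_lid above 1.7 rad); the robot touches nothing.
It fails at once if the lid of the bolt case is moved towards shut (below 1.7 rad) (value of joint bolt_case_lid below 1.7 rad).
It fails at once if the lid or the case is pressed with more than 2 N while the lid is in the last third of its fall or shut (below 0.5 rad): it must drop by its own weight (value of joint bearing_case_lid below 0.5 rad and contact force between any of the arm, the fingers and bearing_case above 2 N).
It also fails if it takes over 29 s, if anything falls off the work surface, if the arm or the gripper's body presses on something with over 40 N, if the wrist force passes 120 N, or if a joint passes its speed limit or range.

## Working session

There is one attempt and no reset: what is moved stays moved. The work goes in short steps, Python scripts to look and compute and a shell command to move; the robot and the scene stay as the last step left them, time stands still between calls to the robot, and variables do not carry over. Pictures are saved under pics/ and viewed, at most 10 in all, crops included, and the job is handed in when it is done.

```bash
mkdir -p pics; ls; python3 - <<'E'
from rig import r,cams
import cv2,numpy as np
ims=[]
for n in("top","side"):
    f=cams.grab_frame(n); cv2.imwrite(f"pics/{n}0.png",f["image"][:,:,::-1])
    print(n,{k:np.round(v,3).tolist() for k,v in f.items() if k!="image"})
print(r.sense(), r.finger_overhang)
E
```

```text
pics
top {'fx': 489.562, 'fy': 489.562, 'cx': 324.932, 'cy': 229.162, 'position': [277.888, -5.431, 1159.412], 'orientation': [-2.946, -0.01, -1.546]}
side {'fx': 523.111, 'fy': 523.111, 'cx': 321.378, 'cy': 245.166, 'position': [333.123, -970.264, 518.767], 'orientation': [-2.007, -0.023, -0.141]}
{'clock': 0.1, 'qpos': array([ 1.31861700e+00,  3.53586882e-01,  1.63406137e+00, -1.29339901e-05,
        1.15517751e+00, -2.39642144e-03]), 'qvel': array([-0.00094339, -0.00323682, -0.0035939 , -0.00162236, -0.00013238,
       -0.00135162]), 'joint_efforts': array([-1.36290935e-03, -6.06355691e+01, -3.42821145e+01, -4.44874320e-05,
        3.85552092e-03,  1.59384655e-05]), 'eef_pos': array([154.39829574, 605.21822156, 249.63105264]), 'tcp_rot': array([-3.14035952e+00,  8.87135072e-06,  2.89181498e+00]), 'contact_force': array([-0.38963637, -0.56759723, -1.87592839]), 'wrist_torque': array([0.0124156 , 0.00326485, 0.01754305]), 'grasp_force': 0.0, 'opening': 0.9974416043564421} 19.0
```

View pics/top0.png

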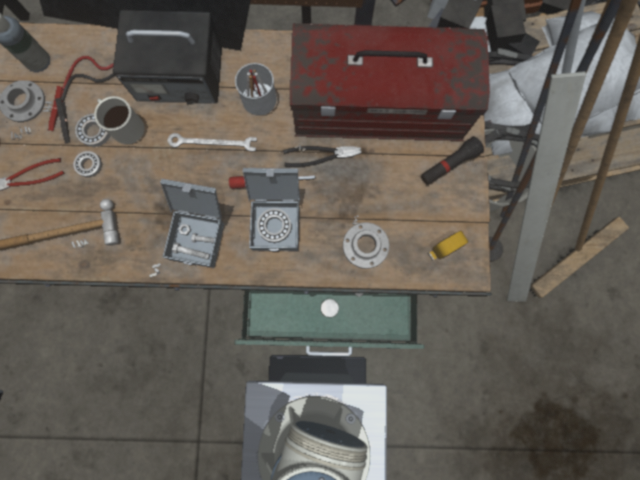

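View pics/side0.png

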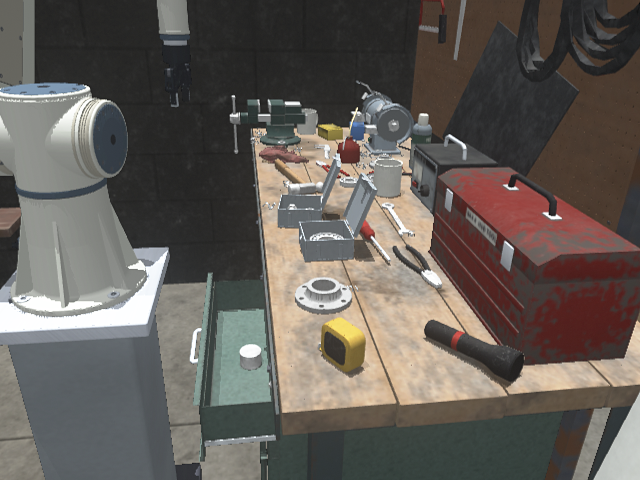

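The top view shows the bearing case at about (274,225) with its lid edge at row 170, x 247–298. The bolt case is to its left (robot's +y) at about (192,238), and the red toolbox is behind. The side view agrees. I'll zoom in for the corner pixels.

```bash
python3 - <<'E'
import cv2
a=cv2.imread("pics/top0.png")[130:270,150:330]
cv2.imwrite("pics/c.png",cv2.resize(a,None,fx=4.2,fy=4.2,interpolation=cv2.INTER_CUBIC))
E
cat > h.py <<'E'
import numpy as np
from scipy.spatial.transform import Rotation as R
def ray(f,u,v,z):
    d=R.from_euler('xyz',f["orientation"]).as_matrix()@[(u-f["cx"])/f["fx"],(v-f["cy"])/f["fy"],1]
    p=np.array(f["position"]); return p+d*(z-p[2])/d[2]
def proj(f,P):
    c=R.from_euler('xyz',f["orientation"]).as_matrix().T@(np.array(P)-f["position"])
    return [f["cx"]+f["fx"]*c[0]/c[2],f["cy"]+f["fy"]*c[1]/c[2]]
E
```

```text
(no output)
```

View pics/c.png

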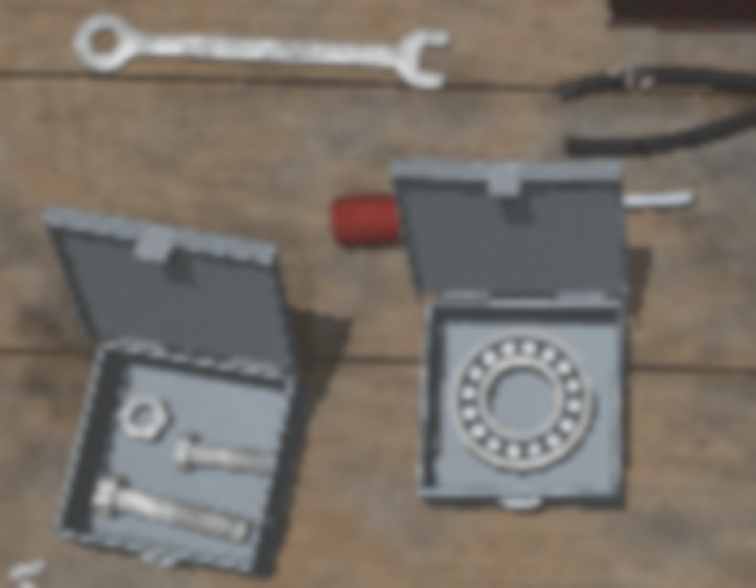

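The bearing case rim corners are at crop (418,500), (624,502), (428,302) and (624,302). Its lid's free edge runs from (392,163) to (622,163), and the bolt case's lid edge from (45,212) to (275,250).

```bash
python3 - <<'E'
from rig import r,cams
import numpy as np
from h import *
np.set_printoptions(precision=1,suppress=True)
f=cams.grab_frame("top")
g=lambda u,v,z: ray(f,150+u/4.2,130+v/4.2,z)
P=[g(418,502,50),g(624,502,50),g(428,302,50),g(624,302,50)]
for p in P:print(p)
a=[g(392,163,162),g(622,163,162)];print("lid",a)
print("bolt lid",g(45,212,162),g(275,250,162))
print("toolbox front",ray(f,295,137,0),ray(f,293,107,150),ray(f,293,85,200))
d1=(P[2]+P[3]-P[0]-P[1])[:2]; w=(P[1]-P[0]+P[3]-P[2])[:2]; e=(a[1]-a[0])[:2]
o=sum(P)/4
print("o",o,"yaws",np.arctan2(d1[1],d1[0]),np.arctan2(w[0],-w[1]),np.arctan2(e[0],-e[1]),np.linalg.norm(d1)/2,np.linalg.norm(e))
s=cams.grab_frame("side")
for yw in(-.03,0,.03):
  c,t=np.cos(yw),np.sin(yw)
  for y in(-58,58): print(yw,proj(s,[o[0]+98*c-y*t,o[1]+98*t+y*c,162]),proj(f,[o[0]+98*c-y*t,o[1]+98*t+y*c,162]))
E
```

```text
[446.1 159.9  50. ]
[449.   47.8  50. ]
[558.4 160.5  50. ]
[561.4  51.8  50. ]
lid [array([602. , 165.8, 162. ]), array([605.3,  49.6, 162. ])]
bolt lid [571.4 338.4 162. ] [554.8 221.8 162. ]
toolbox front [741.5  69.2   0. ] [751.6  66.5 150. ] [778.1  64.9 200. ]
o [503.7 105.   50. ] yaws 0.020398941606731037 0.02699796795666595 0.028279206585527607 112.36801123762706 116.32957865272942
-0.03 [np.float64(375.43225513213537), np.float64(190.37272079570266)] [np.float64(300.58702121089937), np.float64(171.29193256280064)]
-0.03 [np.float64(365.1230534959129), np.float64(173.77808486250842)] [np.float64(246.1118596808214), np.float64(168.2506991771926)]
0 [np.float64(375.9371434547403), np.float64(189.8971262302221)] [np.float64(299.2461238651748), np.float64(170.45170732569548)]
0 [np.float64(364.12345272658223), np.float64(173.40726106056297)] [np.float64(244.67092785984062), np.float64(168.97590167228043)]
0.03 [np.float64(376.3927502723372), np.float64(189.4169478634344)] [np.float64(297.8800689880491), np.float64(169.65102462496296)]
0.03 [np.float64(363.0952110923518), np.float64(173.0454594929972)] [np.float64(243.25123626270567), np.float64(169.74197196711495)]
```

```bash
cat > to.py <<'E'
import sys,numpy as np
from rig import r
from h import R
s=r.sense(); x,y,z,yaw=map(float,sys.argv[1:])
M=R.from_euler('xyz',s["tcp_rot"]); T=R.from_euler('xyz',[np.pi,0,yaw])
print("shift",np.round(M.inv().apply(np.array([x,y,z])-s["eef_pos"])/1000,4),"turn",np.round((M.inv()*T).as_rotvec(),3),s["clock"],s["eef_pos"].round(1),s["contact_force"].round(1),round(s["opening"],2))
E
python3 -m crank '[[-0.05,-0.029,0,0,0,-0.03,1],[-0.09,-0.053,0,0,0,-0.06,1],[-0.13,-0.076,0,0,0,-0.09,1],[-0.17,-0.1,0,0,0,-0.12,1],[-0.21,-0.123,0,0,0,-0.15,1]]'; python3 to.py 660 108 250 3.167
```

```text
clock: 0.7
eef_pos: [328.5, 432.9, 250.3]
tcp_rot: [-3.142, 0.0, 3.043]
contact_force: [0.5, 0.9, 0.1]
opening: 0.142
grasp_force: 0.0
shift [-3.618e-01 -2.907e-01  3.000e-04] turn [-0.     0.    -0.124] 0.7 [328.5 432.9 250.3] [0.5 0.9 0.1] 0.14
```

```bash
python3 -m crank '[[-0.04,-0.03,0,0,0,-0.03,1],[-0.08,-0.06,0,0,0,-0.06,1],[-0.12,-0.09,0,0,0,-0.09,1],[-0.16,-0.125,0,0,0,-0.12,1],[-0.2,-0.16,0,0,0,-0.124,1]]'; python3 to.py 660 108 250 3.167
```

```text
clock: 1.2
eef_pos: [507.5, 258.3, 250.3]
tcp_rot: [3.141, 0.0, -3.116]
contact_force: [0.5, 1.4, 0.8]
opening: -0.005
grasp_force: 0.0
shift [-0.1486 -0.1541  0.0003] turn [ 0.  0. -0.] 1.2 [507.5 258.3 250.3] [0.5 1.4 0.8] -0.01
```

```bash
python3 -m crank '[[-0.035,-0.035,0,0,0,0,1],[-0.07,-0.07,0,0,0,0,1],[-0.1,-0.105,0,0,0,0,1],[-0.13,-0.13,0,0,0,0,1],[-0.148,-0.154,0,0,0,0,1]]'; python3 -m crank '[[0,0,0,0,0,0,1],[0,0,0,0,0,0,1]]'; python3 to.py 660 108 152 3.167
python3 - <<'E'
from rig import cams
import cv2
ims=[cams.grab_frame(n)["image"][:,:,::-1] for n in("side","top")]
cv2.imwrite("pics/d.png",cv2.hconcat([cv2.resize(ims[0][80:320,220:460],(400,400)),cv2.resize(ims[1][60:300,150:390],(400,400))]))
E
```

```text
clock: 1.7
eef_pos: [659.9, 107.8, 250.0]
tcp_rot: [-3.142, 0.0, -3.118]
contact_force: [0.2, 0.3, -0.5]
opening: -0.001
grasp_force: 0.0
clock: 1.9
eef_pos: [657.8, 109.2, 249.7]
tcp_rot: [3.141, -0.001, -3.119]
contact_force: [-0.0, -0.1, -0.2]
opening: -0.001
grasp_force: 0.0
shift [-0.0023 -0.0013  0.0977] turn [ 0.    -0.001 -0.003] 1.9 [657.8 109.2 249.7] [-0.  -0.1 -0.2] -0.0
```

View pics/d.png

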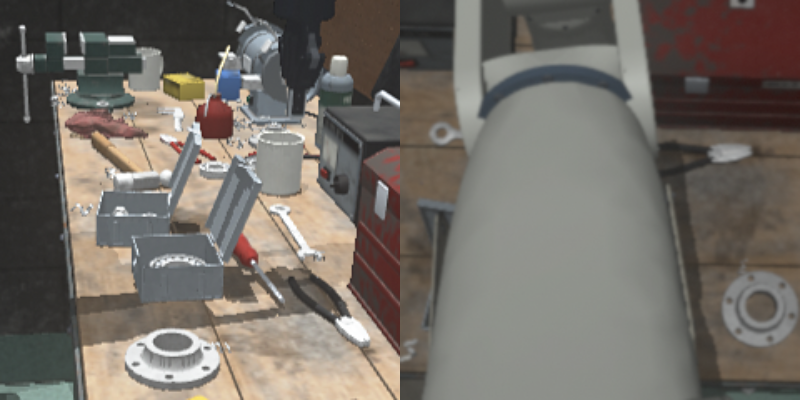

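In the left half, the gripper's fingers hang at about (300,100), clear behind the bearing lid, whose edge is at about (250,170). Both lids are still open, so I'm lowering the tool.

```bash
python3 -m crank '[[0,0,0.03,0,0,0,1],[0,0,0.06,0,0,0,1],[0,0,0.09,0,0,0,1],[0,0,0.098,0,0,0,1],[0,0,0.098,0,0,0,1]]'; python3 to.py 610 107 152 3.167
python3 - <<'E'
from rig import cams
import cv2
im=cams.grab_frame("side")["image"][:,:,::-1]
cv2.imwrite("pics/e.png",cv2.resize(im[80:320,220:460],(560,560)))
E
```

```text
clock: 2.5
eef_pos: [656.8, 110.4, 151.4]
tcp_rot: [-3.141, -0.002, -3.116]
contact_force: [-0.4, -0.5, 0.6]
opening: 0.003
grasp_force: 0.0
shift [ 0.0469 -0.0022 -0.0005] turn [-0.    -0.002 -0.   ] 2.5 [656.8 110.4 151.4] [-0.4 -0.5  0.6] 0.0
```

View pics/e.png

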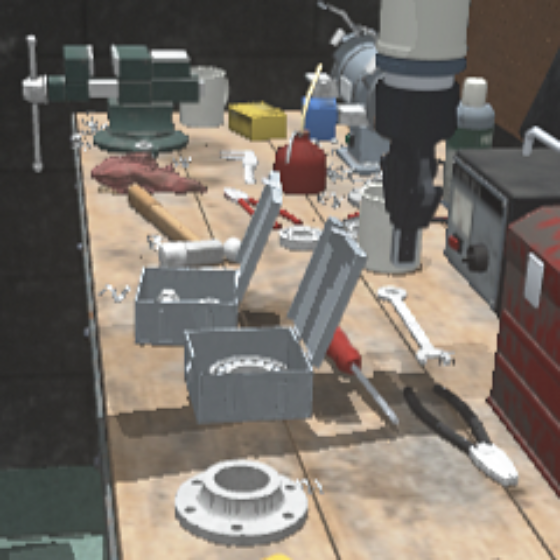

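```bash
python3 -m crank '[[0.015,0,0,0,0,0,1],[0.03,0,0,0,0,0,1],[0.043,0,0,0,0,0,1],[0.054,0,0,0,0,0,1],[0.064,0,0,0,0,0,1]]';python3 -m crank '[[0.008,0,0,0,0,0,1],[0.015,0,0,0,0,0,1]]'; python3 to.py 550 107 152 3.167
python3 - <<'E'
from rig import cams
import cv2
im=cams.grab_frame("side")["image"][:,:,::-1]
cv2.imwrite("pics/f.png",cv2.resize(im[80:320,220:460],(560,560)))
E
```

```text
clock: 3.05
eef_pos: [593.9, 108.3, 153.3]
tcp_rot: [3.141, 0.002, -3.117]
contact_force: [1.4, -1.4, -0.7]
opening: 0.004
grasp_force: 0.1
clock: 3.25
eef_pos: [578.5, 107.7, 152.5]
tcp_rot: [3.142, 0.0, -3.117]
contact_force: [0.3, -0.3, 0.2]
opening: -0.002
grasp_force: 0.1
shift [ 0.0286 -0.      0.0005] turn [ 0.     0.    -0.001] 3.25 [578.5 107.7 152.5] [ 0.3 -0.3  0.2] -0.0
```

View pics/f.png

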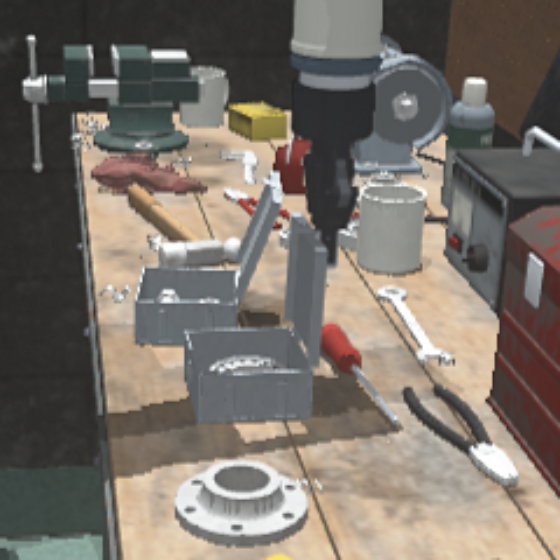

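The lid, at about (305,280), is now near upright with the finger behind it. I'll push about 28 mm more, then back off.

```bash
python3 -m crank '[[0.008,0,0,0,0,0,1],[0.016,0,0,0,0,0,1],[0.024,0,0,0,0,0,1],[0.03,0,0,0,0,0,1],[0.03,0,0,0,0,0,1]]'; python3 to.py 640 108 152 3.167
python3 - <<'E'
from rig import cams
import cv2
im=cams.grab_frame("side")["image"][:,:,::-1]
cv2.imwrite("pics/g.png",cv2.resize(im[80:320,220:460],(560,560)))
E
```

```text
clock: 3.8
eef_pos: [548.1, 106.9, 152.2]
tcp_rot: [-3.141, -0.001, -3.117]
contact_force: [0.3, -0.6, 0.0]
opening: 0.004
grasp_force: 0.0
shift [-0.0919 -0.0011  0.0001] turn [-0.    -0.001 -0.001] 3.8 [548.1 106.9 152.2] [ 0.3 -0.6  0. ] 0.0
```

View pics/g.png

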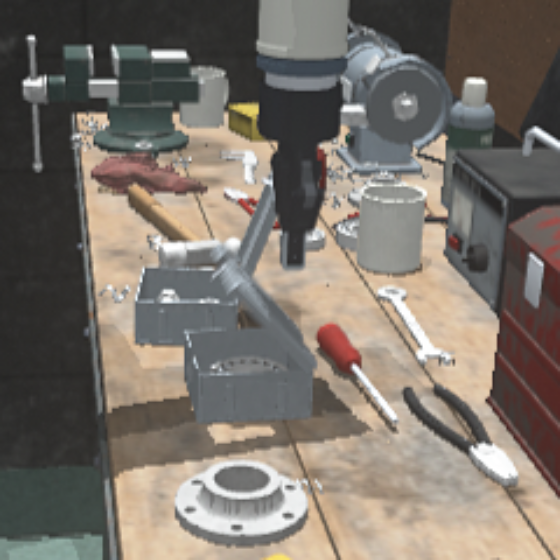

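The lid is falling freely, with its edge at about (225,265) and the finger clear of it. I'll lift up and away.

```bash
python3 -m crank '[[0,0,-0.03,0,0,0,1],[0,0,-0.06,0,0,0,1],[0,0,-0.09,0,0,0,1],[0,0,-0.1,0,0,0,1],[0,0,-0.1,0,0,0,1]]';python3 -m crank '[[0,0,0,0,0,0,1],[0,0,0,0,0,0,1],[0,0,0,0,0,0,1],[0,0,0,0,0,0,1],[0,0,0,0,0,0,1]]'
python3 - <<'E'
from rig import cams
import cv2
im=cams.grab_frame("side")["image"][:,:,::-1]
cv2.imwrite("pics/i.png",cv2.resize(im[80:320,220:460],(560,560)))
E
```

```text
clock: 4.35
eef_pos: [550.1, 107.1, 253.6]
tcp_rot: [3.141, 0.003, -3.117]
contact_force: [-0.0, 0.8, -0.6]
opening: -0.002
grasp_force: 0.0
clock: 4.85
eef_pos: [548.9, 106.9, 251.8]
tcp_rot: [-3.141, -0.001, -3.117]
contact_force: [-0.0, 0.2, -0.8]
opening: 0.0
grasp_force: 0.0
```

View pics/i.png

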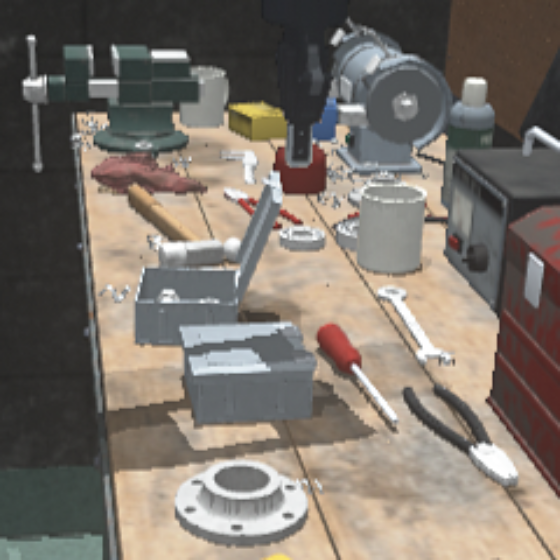

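The bearing case is shut, with its lid flat at about (245,345). The bolt case's lid is still open at about (260,230), and the gripper is well clear above.

```bash
python3 -c "
from rig import sign_off
print(sign_off())"
```

```text
the job is handed in; nothing more can be done
None
```

The bearing case's lid was tipped past upright from behind and dropped shut under its own weight, the bolt case still stands open, and the job was handed in at about 5 s with the arm clear.

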